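Close the rose boxes with their own lids

ROBOT

A 7-joint arm with a two-finger parallel gripper is mounted at the origin on the work surface. World frame = base frame: x ahead of the robot, y to its left, z up, the work surface at z = 0. Lengths are in mm, angles in rad, forces in N, time in s.
With the tool pointing down it reaches from about 400 to 900 mm from the base axis. Payload 5.6 kg.
Tool frame: the origin (TCP) lies midway between the tips of the shut fingers; the grasp point (between the pads) lies 19 mm behind it; x points along the fingers, y is the direction in which the jaws open and shut, and the axes are right-handed (so a half turn about x gives the same grasp; the last joint's range is limited). The gripper opens to 92 mm and grips with 3 to 60 N. Pads are 20 mm wide; open, the fingers measure 128 mm over their backs; the gripper's body (75 mm by 189 mm) begins 69 mm behind the grasp point.
Start: joints at [-1.203, 0.468, -0.012, 1.603, 0.006, 1.071, -0.056], TCP at [259.613, 595.911, 214.592] pointing down, gripper open.
Joint ranges: [-2.53, 2.53], [-0.31, 2.02], [-1.57, 1.55], [0.28, 2.44], [-1.29, 4.43], [0.15, 1.84], [-2.92, 2.92]. Speed limits (rad/s): [2.57, 2.57, 3.14, 3.14, 3.14, 3.14, 3.14].

INTERFACE

Orientations are given as a rotation vector (axis times angle).
In Python, from cell import robot, grip, kin, viewer gives the robot as it stands. Calls block until the motion is done:
- robot.movep(position, orientation): joint-space move of the TCP to a pose.
- robot.servo_line(position, feed=150, rotation=None): straight line of the TCP; rotation=None keeps the orientation; feed is the mean speed in mm/s.
- robot.goto_joints(angles): joint-space move.
- grip(opening, newtons=None): opening from 0.0 (shut) to 1.0 (fully open); newtons is the grip in N (None keeps the last); returns when the fingers have stopped.
- robot.hold(seconds).
- kin.ik(position, orientation): joint angles nearest the present ones, or None.
- robot.observe(): the state.
- viewer.read_camera(name): name is "scene" or "top" or "wrist"; returns the picture (400x640x3 uint8, red, green, blue); there is no depth.
- viewer.camera_info(name): a dict with "camera_matrix" (3x3 intrinsics, pixels), "R" (3x3) and "t" (3): a world point X has camera coordinates R X + t. Camera axes: x right, y down, z forward; pixel columns grow to the right and rows downward; lengths in mm; the calibration is good to about 2 mm. The wrist camera is an equidistant fisheye: a pixel r from the principal point sees the ray r / f radians off the axis. A picture is of the moment at which its call begins: read the wrist's pose just before it. camera_info takes no time and is no camera call; for the wrist camera it gives the pose at the moment of the call.
A pose or a line that the arm cannot do raises robot.IKError and nothing moves.
- robot.job_done(): hands the job in, once; it reports no verdict.
Trained networks look in the newest picture that a camera, given by its name, has taken for a name from the list of things; names that differ only in an ending like _2 or _b are one class to them, and where a whole thing is asked for, a point or a joint stands for the part that bears it (a point fixed in the world has none). Each returns a list of dicts, best first, with "confidence" (0 to 1); they miss things now and then, are a little off and sometimes report something else, mostly with a low value. They report only what shows in the picture. A call takes as long as a camera call. They do not tell look-alikes from the thing itself.
- viewer.silhouettes(name, camera): "mask" (400x640 bool, what is visible of it).
- viewer.pinpoint(name, camera): "at" ([x, y, z] in mm, in the coordinates of the camera as it stood for that picture, good to about 4 mm: a listed point, or the origin of a listed thing).
The state is a dict: "t": time; "joints": joint angles; "joint_velocities": joint speeds; "joint_torque": joint torques, N m; "tcp_pos": TCP position; "tcp_rot": TCP orientation; "contact_force": force on the tool from outside, world axes, zero at the start; "wrist_torque": the same for the moment, N m; "grip_width": opening from 0.0 (shut) to 1.0 (fully open).
Only numpy, scipy, OpenCV 4.12 (cv2) and the standard library are available. Lean on these libraries where they do the work, as an engineer would, in place of code of your own. Each camera call takes 0.05 s, during which the arm holds its last target. There are 200 camera calls.

TASK

Close the four black rose boxes: put each of the four lids on the box it was made for (large round, small round, square, oblong), with its collar down inside the box and its plate lying flat on the rim all round. Leave the boxes standing where they are, and do not disturb the ribbon spool or the scissors.

Things in the scene. Friction and masses are not known exactly. Their poses are not given: they have to be found in the camera images.
- large_round_box: Large round open gift box of matt black board holding 7 red soap roses: 116 mm across outside, the larger of the two round ones, 80 mm high, walls 4 mm (the lid's collar has about 3 mm of play inside), roses 17 mm or more below the rim. It stands loose on the table, z up, about 500 g. Origin: centre of its underside (on the table).
- small_round_box: Small round open gift box of matt black board holding 4 red soap roses: 86 mm across outside, the smaller of the two round ones, 70 mm high, walls 4 mm (the lid's collar has about 3 mm of play inside), roses 17 mm or more below the rim. It stands loose on the table, z up, about 300 g. Origin: centre of its underside (on the table).
- square_box: Square open gift box of matt black board holding 4 red soap roses: 100 x 100 mm outside, 76 mm high, walls 4 mm (the lid's collar has about 3 mm of play inside), roses 17 mm or more below the rim. It stands loose on the table, z up, about 420 g. Origin: centre of its underside (on the table). x and y run along its sides.
- oblong_box: Oblong open gift box of matt black board holding 6 red soap roses: 136 mm (x) by 76 mm (y) outside, 64 mm high, walls 4 mm (the lid's collar has about 3 mm of play inside), roses 17 mm or more below the rim. It stands loose on the table, z up, about 420 g. Origin: centre of its underside (on the table). x and y run along its sides.
- large_round_lid: Lid of the large round box, black board, 120 g. Plate 120 mm across, 6 mm thick; under it a collar 100 mm across, 12 mm deep, its lower 6 mm tapering in by 5 mm. On top a brass pull along x, 44 mm long, 12 mm wide (y), 14 to 26 mm over the plate. Origin: centre of the collar's underside; plate top 18 mm, pull top 44 mm above it. Seated it is 68 mm above the box's origin.
- small_round_lid: Lid of the small round box, black board, 90 g. Plate 90 mm across, 6 mm thick; under it a collar 70 mm across, 12 mm deep, its lower 6 mm tapering in by 5 mm. On top a brass pull along x, 44 mm long, 12 mm wide (y), 14 to 26 mm over the plate. Origin: centre of the collar's underside; plate top 18 mm, pull top 44 mm above it. Seated it is 58 mm above the box's origin.
- square_lid: Lid of the square box, black board, 120 g. Plate 104 x 104 mm, 6 mm thick; under it a collar 84 x 84 mm, 12 mm deep, its lower 6 mm tapering in by 5 mm. On top a brass pull along x, 44 mm long, 12 mm wide (y), 14 to 26 mm over the plate. Origin: centre of the collar's underside; plate top 18 mm, pull top 44 mm above it. Seated it is 64 mm above the box's origin.
- oblong_lid: Lid of the oblong box, black board, 120 g. Plate 140 mm (along x) by 80 mm (along y), 6 mm thick; under it a collar 120 x 60 mm, 12 mm deep, its lower 6 mm tapering in by 5 mm. On top a brass pull along x, 44 mm long, 12 mm wide (y), 14 to 26 mm over the plate. Origin: centre of the collar's underside; plate top 18 mm, pull top 44 mm above it. Seated it is 52 mm above the box's origin.
- ribbon_spool: Bystander: spool of pink ribbon on pale card flanges, lying flat, 84 mm across, 34 mm high, loose. Origin: centre of its underside.
- scissors: Bystander: pair of scissors with red handles lying flat, 160 x 62 mm, 8 mm high, loose. Origin: its middle, on the table; x points to the blades' tips.
Not all that is in view belongs to the job. What is shaped like the large_round_lid but blue, purple or red is not meant.

How it is judged:
By the outcome, as a careful person would: the job done as asked, in the order asked, and still so for the second after the job is handed in, with the robot touching nothing.
It also fails if it takes over 109 s, if anything falls off the work surface, if the arm or the gripper's body presses on something with over 40 N, if the wrist force passes 120 N, or if a joint passes its speed limit or range.

## Working session

There is one attempt and no reset: what is moved stays moved. The work goes in short steps, each a Python script; the robot and the scene stay as the last script left them, time stands still between calls to the robot, and variables do not carry over. Pictures are saved under pics/ and viewed, about 12 in all and at most 16, crops included, and the job is handed in when it is done.

```bash
mkdir -p pics; ls
python3 - <<'E'
from cell import robot, grip, kin, viewer
import cv2,numpy as np
for c in("scene","top"):
    im=viewer.read_camera(c);cv2.imwrite(f"pics/{c}0.png",im[:,:,::-1])
    i=viewer.camera_info(c);print(c,i)
    R=np.array(i["R"]);t=np.array(i["t"])
    for n in["large_round_box","small_round_box","square_box","oblong_box","large_round_lid","small_round_lid","square_lid","oblong_lid","ribbon_spool","scissors"]:
        for d in viewer.pinpoint(n,c):
            print(n,round(d["confidence"],2),(R.T@(np.array(d["at"])-t)).round(0))
s=robot.observe();print(s)
E
```

```text
pics
scene {'camera_matrix': array([[456.76598816,   0.        , 323.03839899],
       [  0.        , 456.76598816, 192.49560135],
       [  0.        ,   0.        ,   1.        ]]), 'R': array([[ 0.83798613,  0.54550374,  0.01431465],
       [ 0.41794828, -0.62473152, -0.65956785],
       [-0.35085392,  0.5586915 , -0.75150871]]), 't': array([-367.43591901, -190.56363031, 1907.77604478])}
large_round_box 0.61 [ 579. -370.   -2.]
large_round_box 0.32 [477. 121.  -1.]
small_round_box 0.92 [681. 135.   2.]
square_box 0.61 [600. 375.  -1.]
oblong_box 0.88 [ 680. -131.    0.]
large_round_lid 0.89 [ 282. -459.   -1.]
large_round_lid 0.71 [ 249. -304.    3.]
large_round_lid 0.61 [ 365. -597.   -2.]
large_round_lid 0.58 [ 410. -269.    3.]
small_round_lid 0.62 [476. 118.   3.]
square_lid 0.98 [420. 296.   4.]
square_lid 0.41 [474. 118.   2.]
oblong_lid 0.93 [501. -85.   4.]
ribbon_spool 0.6 [ 420. -452.    2.]
scissors 0.58 [408. 473.   1.]
top {'camera_matrix': array([[498.93985096,   0.        , 314.27187188],
       [  0.        , 498.93985096, 199.18314491],
       [  0.        ,   0. 
[... 816 characters left out ...]
467.  -1.]
{'t': 1.1, 'joints': array([-1.20299644,  0.46752667, -0.01157114,  1.60269023,  0.00600012,
        1.07140411, -0.05630789]), 'joint_velocities': array([ 0.00153913, -0.00224908, -0.00096909, -0.00034147, -0.00064657,
        0.00148797, -0.00275316]), 'joint_torque': array([ 3.23977883e-05, -5.20443749e+01, -1.27319930e-02, -2.44051194e+01,
       -5.67690306e-02,  1.14925401e-02,  1.68393973e-05]), 'tcp_pos': array([259.63281805, 595.90516467, 214.57908144]), 'tcp_rot': array([ 0.32230891,  1.54660614, -0.32231188]), 'contact_force': array([-0.32481061, -0.09517606, -0.60280929]), 'wrist_torque': array([-0.05572589,  0.02374101,  0.00300935]), 'grip_width': 0.9999420390975781}
```

View pics/scene0.png

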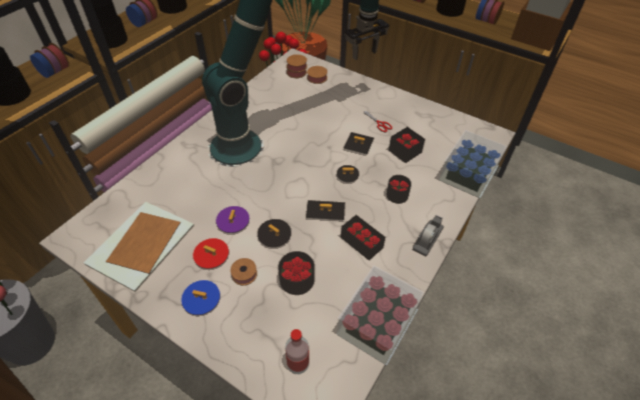

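View pics/top0.png

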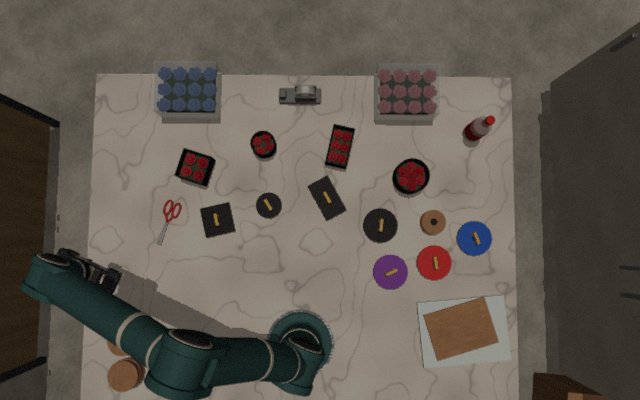

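```bash
cat > h.py <<'E'
from cell import robot, grip, kin, viewer
import cv2, numpy as np
from scipy.spatial.transform import Rotation as Ro
def rot(a):  # tool down, jaw axis y at world angle a
    c,s=np.cos(a),np.sin(a)
    return Ro.from_matrix(np.array([[0,c,s],[0,s,-c],[-1,0,0]])).as_rotvec()
def R_tool(): return Ro.from_rotvec(robot.observe()["tcp_rot"]).as_matrix()
E
python3 - <<'E'
from h import *
i=viewer.camera_info("wrist");s=robot.observe();R=R_tool()
print(i["camera_matrix"]); print("tool in world\n",R.round(3))
C=-i["R"].T@i["t"]; print("cam in tool",R.T@(C-s["tcp_pos"]),"axes in tool\n",(R.T@i["R"].T).round(3))
for n,p in dict(L=(410,-275),S=(476,116),Q=(423,292),O=(501,-90),bL=(577,-375),bS=(682,133),bQ=(600,368),bO=(682,-133)).items():
    for z in(45,150,300):
        print(n,z,[int(kin.ik([*p,z],rot(a)) is not None) for a in np.arange(-np.pi,np.pi,np.pi/8)])
E
```

```text
[[309.70691629   0.         320.52207636]
 [  0.         309.70691629 200.05511376]
 [  0.           0.           1.        ]]
tool in world
 [[ 0.     0.399  0.917]
 [-0.     0.917 -0.399]
 [-1.     0.     0.   ]]
cam in tool [-170.17041615    0.35287335  -71.03786525] axes in tool
 [[ 0.    -0.254  0.967]
 [ 1.    -0.    -0.   ]
 [ 0.     0.967  0.254]]
L 45 [1, 1, 1, 1, 1, 1, 1, 1, 1, 1, 1, 1, 1, 1, 1, 1]
L 150 [1, 1, 1, 1, 1, 1, 1, 1, 1, 1, 1, 1, 1, 1, 1, 1]
L 300 [1, 1, 1, 1, 1, 1, 1, 1, 1, 1, 1, 1, 1, 1, 1, 1]
S 45 [1, 1, 1, 1, 1, 1, 1, 1, 1, 1, 1, 1, 1, 1, 1, 1]
S 150 [1, 1, 1, 1, 1, 1, 1, 1, 1, 1, 1, 1, 1, 1, 1, 1]
S 300 [1, 1, 1, 1, 1, 1, 1, 1, 1, 1, 1, 1, 1, 1, 1, 1]
Q 45 [1, 1, 1, 1, 1, 1, 1, 1, 1, 1, 1, 1, 1, 1, 1, 1]
Q 150 [1, 1, 1, 1, 1, 1, 1, 1, 1, 1, 1, 1, 1, 1, 1, 1]
Q 300 [1, 1, 1, 1, 1, 1, 1, 1, 1, 1, 1, 1, 1, 1, 1, 1]
O 45 [1, 1, 1, 1, 1, 1, 1, 1, 1, 1, 1, 1, 1, 1, 1, 1]
O 150 [1, 1, 1, 1, 1, 1, 1, 1, 1, 1, 1, 1, 1, 1, 1, 1]
O 300 [1, 1, 1, 1, 1, 1, 1, 1, 1, 1, 1, 1, 1, 1, 1, 1]
bL 45 [1, 1, 1, 1, 1, 1, 1, 1, 1, 1, 1, 1, 1, 1, 1, 1]
bL 150 [1, 1, 1, 1, 1, 1, 1, 1, 1, 1, 1, 1, 1, 1, 1, 1]
bL 300 [1, 1, 1, 1, 1, 1, 1, 1, 1, 1, 1, 1, 1, 1, 1, 1]
bS 45 [1, 1, 1, 1, 1, 1, 1, 1, 1, 1, 1, 1, 1, 1, 1, 1]
bS 150 [1, 1, 1, 1, 1, 1, 1, 1, 1, 1, 1, 1, 1, 1, 1, 1]
bS 300 [1, 1, 1, 1, 1, 1, 1, 1, 1, 1, 1, 1, 1, 1, 1, 1]
bQ 45 [1, 1, 1, 1, 1, 1, 1, 1, 1, 1, 1, 1, 1, 1, 1, 1]
bQ 150 [1, 1, 1, 1, 1, 1, 1, 1, 1, 1, 1, 1, 1, 1, 1, 1]
bQ 300 [1, 1, 1, 1, 1, 1, 1, 1, 1, 1, 1, 1, 1, 1, 1, 1]
bO 45 [1, 1, 1, 1, 1, 1, 1, 1, 1, 1, 1, 1, 1, 1, 1, 1]
bO 150 [1, 1, 1, 1, 1, 1, 1, 1, 1, 1, 1, 1, 1, 1, 1, 1]
bO 300 [1, 1, 1, 1, 1, 1, 1, 1, 1, 1, 1, 1, 1, 1, 1, 1]
```

```bash
cat >> h.py <<'E'
LID=dict(Q=(423,292),S=(476,116),O=(501,-90),L=(410,-275))
BOX=dict(Q=(600,368),S=(682,133),O=(682,-133),L=(577,-375))
NAME=dict(Q="square",S="small_round",O="oblong",L="large_round")
E
cat > survey.py <<'E'
from h import *
import pickle,sys
D={}
for k in "QSOL":
    l,b=np.array(LID[k]),np.array(BOX[k]); d=b-l; a=np.arctan2(d[1],d[0])
    zt=np.array([np.sin(a),-np.cos(a)])
    robot.movep([*((l+b)/2+80*zt),200],rot(a))
    robot.hold(0.15)
    i=viewer.camera_info("wrist"); im=viewer.read_camera("wrist")
    cv2.imwrite(f"pics/w{k}.png",im[:,:,::-1])
    D[k]=dict(info=i,im=im,lid=viewer.silhouettes(NAME[k]+"_lid","wrist"),box=viewer.silhouettes(NAME[k]+"_box","wrist"))
    print(k,robot.observe()["t"],[(x["confidence"],x["mask"].sum()) for x in D[k]["lid"]],[(x["confidence"],x["mask"].sum()) for x in D[k]["box"]])
pickle.dump(D,open("D.pkl","wb"))
cv2.imwrite("pics/w4.png",cv2.resize(np.vstack([np.hstack([D["Q"]["im"],D["S"]["im"]]),np.hstack([D["O"]["im"],D["L"]["im"]])]),(800,500))[:,:,::-1])
E
python3 survey.py
```

```text
Q 3.025 [(0.64, np.int64(7547))] []
S 4.1917 [(0.77, np.int64(4393))] [(0.64, np.int64(5990))]
O 5.425 [(0.75, np.int64(7867))] []
L 6.6667 [(0.86, np.int64(2265)), (0.77, np.int64(5235)), (0.77, np.int64(1662)), (0.72, np.int64(7871))] [(0.94, np.int64(10758)), (0.38, np.int64(4113))]
```

View pics/w4.png

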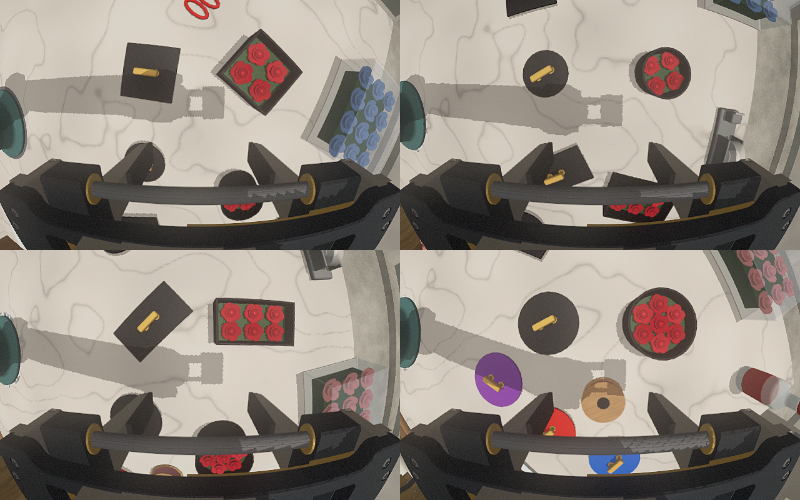

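```bash
cat >> h.py <<'E'
from scipy.optimize import least_squares
from scipy.ndimage import binary_fill_holes
SZ=dict(Q=(104,104,100,100,76),S=(90,90,86,86,70),O=(140,80,136,76,64),L=(120,120,116,116,80)) # lid x,y; box x,y,h
def proj(X,i):
    c=X@i["R"].T+i["t"]; K=i["camera_matrix"]; r=np.hypot(c[:,0],c[:,1]); th=np.arctan2(r,c[:,2])
    return np.c_[K[0,0]*th*c[:,0]/r+K[0,2],K[1,1]*th*c[:,1]/r+K[1,2]]
def ray(px,i,z):  # pixel to world plane z
    K=i["camera_matrix"]; d=(np.atleast_2d(px)-K[:2,2])/K[0,0]; r=np.hypot(*d.T)[:,None]
    v=np.c_[d/r*np.sin(r),np.cos(r)]@i["R"]; C=-i["R"].T@i["t"]
    return (C+v*((z-C[2])/v[:,2:]))[:,:2]
def outline(k,lid,p):
    sx,sy=np.array(SZ[k][:2] if lid else SZ[k][2:4])/2
    if k in "SL": t=np.linspace(0,2*np.pi,60); o=np.c_[sx*np.cos(t),sx*np.sin(t)]
    else:
        u=np.linspace(-1,1,15); e=np.ones(15); o=np.vstack([np.c_[u,e],np.c_[e,-u],np.c_[-u,-e],np.c_[-e,u]])*[sx,sy]
    c,s=np.cos(p[2]),np.sin(p[2]); o=o@np.array([[c,s],[-s,c]])+p[:2]
    return np.vstack([np.c_[o,np.full(60,z)] for z in ((12,18) if lid else (0,SZ[k][4]))])
def brass(im):
    h=cv2.cvtColor(im,cv2.COLOR_RGB2HSV); return (h[...,0]>12)&(h[...,0]<30)&(h[...,1]>110)&(h[...,2]>90)
def fit(k,lid,im,i,xy):
    m=im.max(2)<85
    h=cv2.cvtColor(im,cv2.COLOR_RGB2HSV); m|=brass(im) if lid else (h[...,1]>120)
    m=cv2.morphologyEx(m.astype(np.uint8),cv2.MORPH_OPEN,np.ones((5,5)))
    n,lab=cv2.connectedComponents(m); u,v=proj(np.array([[*xy,18. if lid else SZ[k][4]]]),i)[0].round().astype(int)
    near=lab[v-12:v+13,u-12:u+13]; m=binary_fill_holes(lab==np.bincount(near[near>0]).argmax())
    cs=cv2.findContours(m.astype(np.uint8),cv2.RETR_EXTERNAL,cv2.CHAIN_APPROX_NONE)[0]
    c=max(cs,key=cv2.contourArea)[:,0].astype(float)
    yaw0=[0.]
    if lid:
        ys,xs=np.nonzero(brass(im)&m); w=ray(np.c_[xs,ys],i,44); w=w.astype(np.float32)
        vx,vy,cx,cy=cv2.fitLine(w,cv2.DIST_HUBER,0,.01,.01).ravel(); yaw0=[np.arctan2(vy,vx)]
    elif k in "QO": yaw0=np.arange(0,np.pi,np.pi/12)
    def f(p):
        hull=cv2.convexHull(proj(outline(k,lid,p),i).astype(np.float32))
        return [cv2.pointPolygonTest(hull,q,True) for q in c]
    b=min((least_squares(f,[*xy,y],loss="soft_l1",x_scale=[1,1,.02],diff_step=1e-3) for y in yaw0),key=lambda r:r.cost)
    res=np.array(f(b.x)); hull=cv2.convexHull(proj(outline(k,lid,b.x),i).astype(np.float32))
    extra=""
    if lid: extra=f"brass yaw {np.degrees(yaw0[0]):.1f} c {w.mean(0).round(1)}"
    print(k,"lid" if lid else "box",b.x[:2].round(1),f"yaw {np.degrees(b.x[2]):.1f} rms {res.std():.2f} bias {res.mean():.2f}",extra)
    p=b.x.copy()
    if lid and k in "SL": p[2]=yaw0[0]
    return p,hull
E
cat > fitall.py <<'E'
from h import *
import pickle
D=pickle.load(open("D.pkl","rb")); P={}; T=[]
for k in "QSOL":
    im=D[k]["im"]; v=im.copy()
    for lid in(1,0):
        P[k,lid],hull=fit(k,lid,im,D[k]["info"],(LID if lid else BOX)[k])
        cv2.polylines(v,[hull.astype(np.int32)],True,(0,255,0),1)
    T.append(v[30:230,150:550])
pickle.dump(P,open("P.pkl","wb"))
cv2.imwrite("pics/fit.png",np.vstack([np.hstack(T[:2]),np.hstack(T[2:])])[:,:,::-1])
E
python3 fitall.py
```

```text
Q lid [423.4 291.1] yaw 11.9 rms 5.98 bias 4.58 brass yaw 13.9 c [425.3 294.1]
Q box [578.4 359.3] yaw -17.5 rms 16.10 bias 3.35 
S lid [473.5 114.3] yaw 53.0 rms 1.98 bias 2.23 brass yaw 29.3 c [478.8 116. ]
S box [661.6 138.3] yaw 84.9 rms 13.00 bias 3.31 
O lid [505.5 -87.8] yaw 26.3 rms 10.44 bias 7.59 brass yaw 27.2 c [505.5 -88.2]
O box [ 707.3 -138.7] yaw -6.7 rms 12.93 bias 7.15 
L lid [ 386.5 -268.3] yaw 16.7 rms 8.20 bias 5.51 brass yaw -9.0 c [ 411.7 -275.2]
L box [ 587.5 -380.1] yaw -12.2 rms 6.76 bias 4.96
```

View pics/fit.png

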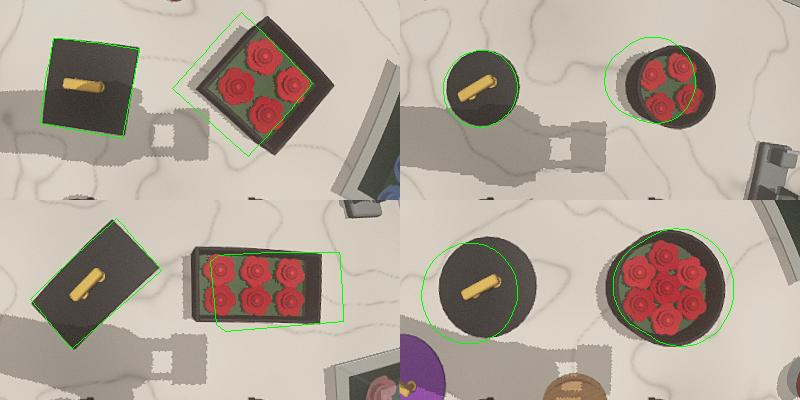

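Run:
```python
import pickle,numpy as np
D=pickle.load(open("D.pkl","rb"))
im=D["L"]["im"]
print(im[119,235:285:6].tolist()); print(im[119,350:480:5].tolist())
im=D["Q"]["im"];print(im[118,330:490:5].tolist()); print("shadow",im[150,100:110:3].tolist())
```

```text
[[160, 125, 65], [55, 48, 42], [80, 73, 69], [80, 75, 68], [83, 78, 72], [86, 77, 75], [83, 77, 72], [83, 79, 74], [85, 80, 75]]
[[165, 156, 143], [132, 120, 110], [71, 58, 52], [88, 76, 75], [107, 117, 87], [106, 117, 89], [81, 100, 74], [183, 55, 55], [97, 71, 57], [123, 73, 61], [159, 58, 58], [187, 57, 56], [145, 52, 54], [168, 40, 49], [155, 51, 48], [182, 53, 60], [91, 114, 83], [151, 54, 55], [105, 61, 55], [173, 56, 55], [85, 103, 72], [91, 101, 76], [71, 59, 51], [74, 66, 58], [69, 60, 52], [189, 181, 168]]
[[218, 209, 197], [218, 210, 197], [165, 155, 144], [153, 144, 133], [72, 67, 56], [84, 75, 73], [104, 118, 90], [101, 111, 83], [178, 59, 62], [151, 62, 59], [144, 57, 56], [151, 55, 55], [178, 53, 55], [148, 49, 53], [178, 54, 56], [90, 104, 73], [95, 106, 78], [90, 101, 71], [92, 104, 76], [66, 76, 55], [197, 64, 67], [200, 67, 68], [178, 58, 61], [171, 60, 62], [166, 58, 56], [189, 65, 70], [73, 86, 67], [67, 53, 51], [73, 65, 57], [68, 58, 49], [77, 70, 65], [216, 207, 195]]
shadow [[157, 150, 137], [158, 149, 139], [147, 142, 130], [158, 149, 138]]
```

```bash
python3 - <<'E'
s=open("h.py").read()
a=s.index("    m=im.max(2)<85"); b=s.index("    m=cv2.morph")
open("h.py","w").write(s[:a]+"    m=im.min(2)<98\n"+s[b:])
E
python3 fitall.py
```

```text
Q lid [422.9 293.2] yaw 13.5 rms 0.37 bias 1.08 brass yaw 13.9 c [425.3 294.1]
Q box [602.2 370.4] yaw 73.0 rms 0.33 bias 0.92 
S lid [475.7 115.6] yaw 28.1 rms 0.38 bias 0.98 brass yaw 29.3 c [478.8 116. ]
S box [685.5 135.1] yaw 22.0 rms 0.39 bias 1.11 
O lid [503.  -87.1] yaw 29.5 rms 0.39 bias 1.10 brass yaw 27.2 c [505.5 -88.2]
O box [ 681.4 -130. ] yaw 167.8 rms 0.36 bias 1.24 
L lid [ 409.3 -273.8] yaw -15.4 rms 0.37 bias 1.16 brass yaw -9.0 c [ 411.7 -275.2]
L box [ 578.  -375.6] yaw -2.1 rms 0.37 bias 1.16
```

View pics/fit.png

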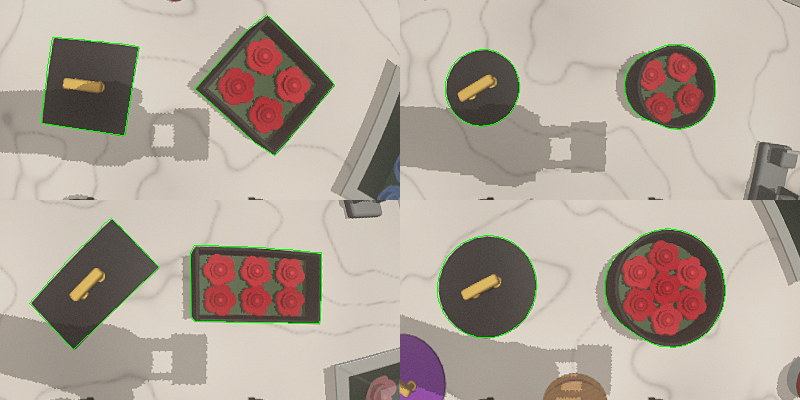

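```bash
cat > do.py <<'E'
from h import *
import pickle,sys
P=pickle.load(open("P.pkl","rb"))
SYM=dict(Q=np.pi/2,O=np.pi,S=None,L=None)
def cost(pos,a):
    j=kin.ik(pos,rot(a)); return 99 if j is None else np.abs(np.array(j)-robot.observe()["joints"]).max()
def lower(p,z0,z1,ref):
    robot.servo_line([*p,z0],feed=120)
    z=z0
    while z>z1:
        z-=1.5; robot.servo_line([*p,max(z,z1)],feed=25); f=robot.observe()["contact_force"]-ref
        if f[2]>8: print("contact at",z-z1,f.round(1)); break
    robot.hold(.1); print("end z-z1",(robot.observe()["tcp_pos"][2]-z1).round(2),"F",(robot.observe()["contact_force"]-ref).round(1))
def go(k):
    l,b=P[k,1],P[k,0]
    a=min((l[2]+np.pi/2+n*np.pi for n in(-2,-1,0,1)),key=lambda a:cost([*l[:2],150],a))
    robot.movep([*l[:2],130],rot(a)); grip(.45,30)
    robot.servo_line([*l[:2],23],feed=150)
    grip(0,30); print(k,"grip",robot.observe()["grip_width"])
    robot.servo_line([*l[:2],200],feed=250)
    if robot.observe()["grip_width"]<.05: print("LOST"); return
    s=SYM[k]
    A=[a] if s is None else [a+b[2]-l[2]+n*s for n in range(-4,5)]
    A=[x for x in A if s is None or abs(x-a)<=s*.51+.01]
    q=min(A,key=lambda x:cost([*b[:2],200],x))
    robot.movep([*b[:2],200],rot(q)); robot.hold(.2)
    ref=robot.observe()["contact_force"]
    zs=SZ[k][4]-12+23
    lower(b[:2],zs+14,zs-0.5,ref)
    grip(.45); robot.servo_line([*b[:2],zs+60],feed=200)
    print("t",robot.observe()["t"])
for k in sys.argv[1]: go(k)
zt=R_tool()[:,2]; b=P[k,0]; p=b[:2]+80*zt[:2]
robot.movep([*p,220],robot.observe()["tcp_rot"]); robot.hold(.15)
im=viewer.read_camera("wrist"); cv2.imwrite(f"pics/after{k}.png",im[:,:,::-1])
E
python3 do.py S
```

```text
S grip 0.12515257996870108
end z-z1 0.98 F [-1.9 -0.2  6.3]
t 17.3917
```

View pics/afterS.png

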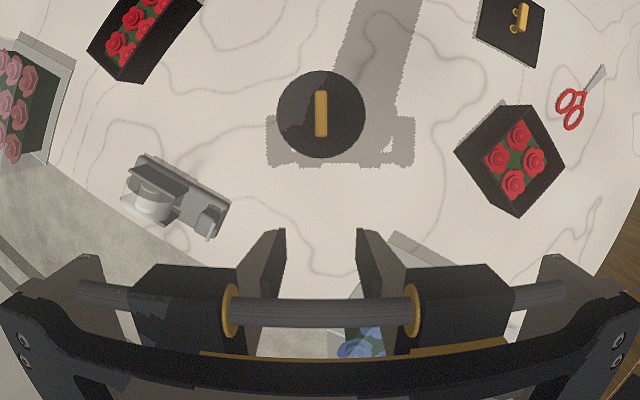

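The small lid lies centred on its box at about (321,114), with contact at the expected depth. Next is the square one.

```bash
python3 do.py Q && python3 do.py O
```

```text
Q grip 0.12544486330773455
end z-z1 0.97 F [-2.4 -2.4  6.7]
t 27.6
O grip 0.12363632050792743
end z-z1 0.94 F [-0.5 -0.1  8. ]
t 38.225
```

```bash
python3 do.py L
python3 - <<'E'
from h import *
i=[cv2.imread(f"pics/after{k}.png")[0:250,120:520] for k in "QOLS"]
cv2.imwrite("pics/after.png",np.vstack([np.hstack(i[:2]),np.hstack(i[2:])]))
E
```

```text
L grip 0.12548144079194823
end z-z1 0.98 F [-2.4 -0.   7.1]
t 48.4833
```

View pics/after.png

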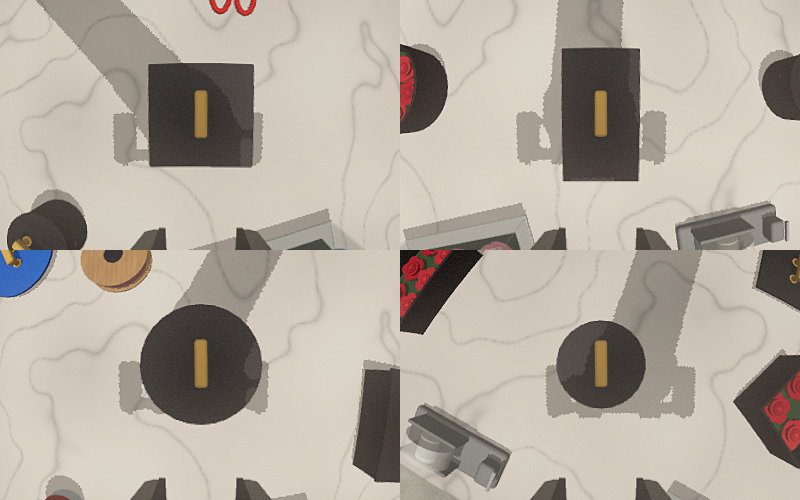

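Run:
```python
from h import *
T=[]
for k,b in (("L",BOX["L"]),("O",BOX["O"]),("S",BOX["S"]),("Q",BOX["Q"])):
    b=np.array(b,float); u=b/np.linalg.norm(b); a=np.arctan2(u[1],u[0]); zt=np.array([np.sin(a),-np.cos(a)])
    robot.movep([*(b-190*u+71*zt),60 if 0 else 95],rot(a)); robot.hold(.15)
    i=viewer.camera_info("wrist"); im=viewer.read_camera("wrist")
    c=proj(np.array([[*b,60.]]),i)[0].astype(int); print(k,c,robot.observe()["contact_force"].round(1))
    x=min(max(c[0]-120,0),240); T.append(im[max(c[1]-125,0):,x:x+400][:250])
robot.movep([500,0,300],rot(0)); cv2.imwrite("pics/obl.png",np.vstack([np.hstack(T[:2]),np.hstack(T[2:])])[:,:,::-1])
im=viewer.read_camera("top");cv2.imwrite("pics/topend.png",im[:,:,::-1]);print(robot.observe()["t"])
```

```text
L [552 137] [-0.1 -0.7  0.4]
O [554 132] [0.1 0.  0.7]
S [553 132] [-0.4  0.1 -0.3]
Q [554 131] [-0.6 -0.5  0.3]
54.875
```

View pics/obl.png

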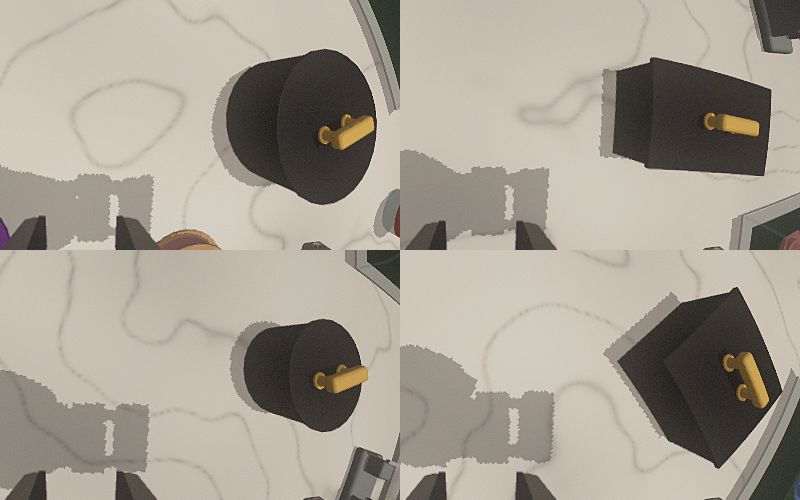

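View pics/topend.png

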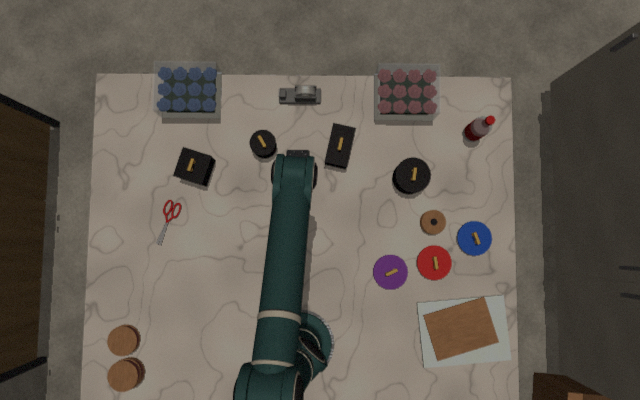

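All four lids lie flat on their boxes in the oblique views. The top view shows the boxes, the scissors (170,215) and the spool (432,222) where they were.

```bash
python3 -c "
from h import *
robot.job_done();print(robot.observe()['t'])"
```

```text
the job is handed in; nothing more can be done
the job is handed in; nothing more can be done
```

All four lids are on their own boxes, and the job was handed in at about 55 s of the 109 s allowed. I found lids and boxes by fitting their outlines in wrist-camera pictures (about 0.4 px residual). I then gripped each lid by its brass pull and lowered it to the expected seated depth.

- **Seating:** each lid stopped within about 1 mm of its expected seated depth, at 6–8 N contact force. If a collar had caught on a rim, contact would have come several millimetres earlier.
- **Flatness:** views from overhead and at an angle show every plate centred and flat on its rim.
- **Surroundings:** in the final top picture the boxes, ribbon spool, scissors and coloured look-alike lids are where they were at the start. I judged this by eye and did not measure it.
- **Checks that disagreed:** the yaw from the brass pull differed from the plate-outline fit by about 2° on the oblong lid; I used the plate outline. No check failed.

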